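Close the star-wheel drive and hold the spread retaining ring at its spindle groove

TASK

Reassemble the vial filler's star-wheel drive: first push its blue door shut until it clicks home on its catch. Then squeeze the red-handled pliers so that the ring on their tips is fully spread, lift them off their stand and slide the ring gently down over the upright spindle until it is level with the dark groove just above the white star wheel. Finish holding it there, pliers upright and ring still spread, and leave the vials, bottle and screwdriver alone.

Things in the scene. Friction and masses are not known exactly. Their poses are not given: they have to be found in the camera images.
- drive: star-wheel drive, fixed: aluminium box 160 (x) x 170 (y) x 85 mm high, origin at the centre of its underside, z up, open front to its own -x with a blue door. On the middle of its top a white star wheel (48 mm radius, top face 95 mm above the bench); through it stands the steel spindle, 24 mm diameter, end 116 mm above the bench, rim chamfered.
- door (a joint): angle of the blue door, rad: 0 shut (solid stop), grows as its free edge swings out to the drive's -x. Upright hinge at the drive's front +y corner. Panel 160 mm wide, 10 mm thick, 4 to 81 mm above the bench. Stays where left; over the last 0.07 rad a sprung ball catch pushes back with up to about 5 N at the push plate; past about 0.02 rad it snaps the door to 0 and keeps it.
- door_hinge (a point): point on the door's hinge axis, in the plane of the door's inner face, 42.5 mm above the bench (its axes are the drive's)
- door_push (a point): centre of the steel push plate on the door's outer face, 135 mm from the hinge line along the door and 12 mm outward of the inner face; 42.5 mm above the bench; own x points into the drive, square to the door, y towards the hinge
- groove (a point): point on the spindle axis at mid height of its dark groove: groove 4 mm wide and 20 mm in diameter, 98 mm above the bench, 18 mm below the spindle's end and 3 mm above the star wheel's top
- stand: black pliers stand, fixed: base 140 x 80 x 8 mm and two posts (12 mm thick, 36 mm wide) at its own x = -52 and +42 mm, whose 16 mm wide notches, floor 75 mm and rim 81 mm above the bench, carry the ends of the pliers' cross bar; origin at the bench, under the pliers' axis. The pliers lift straight up out of it.
- pliers: ring pliers, 0.25 kg, upright, tips down. Origin: centre of the underside of the dark pivot block (24 x 46 x 16 mm). z up, y from handle to handle, x along the cross bar (12 wide, 8 high, from x = -60 to 50 mm, underside at z = 0); ring on the -x side. Two red handles, 16 mm wide (x), 10 mm thick, from 29 to 87 mm above the origin, swing together about the pivot 8 mm above the origin.
- grip (a point): point midway between the handles, 58 mm above the pliers' origin: squeeze here along the pliers' y. Over the handles' outer faces 51 mm relaxed, 44 mm (faces parallel) when fully squeezed against a solid stop. The spring takes about 4 N to start and 8 N at full squeeze; let go, they spring back.
- ring_centre (a point): centre of the dark retaining ring kept on the pliers' tips: 17 mm to the pliers' -x and 50 mm below their origin; ring level, 3 mm thick, 37 mm outer diameter, gap at the tips, two inner lugs along the pliers' y. Between the lugs 21 mm relaxed (too small for the 24 mm spindle), 29 mm fully spread; elsewhere 30 mm.
- ring_left (a joint): how far each half of the ring is spread, m: 0 relaxed, 0.004 fully spread by the squeezed handles
- vial_rack: white foam block 100 x 120 x 40 mm with black vials with grey-blue caps, 70 mm high in all, loose; origin at the centre of its underside; leave alone
- oil_bottle: small amber bottle, 42 mm diameter, 100 mm high, loose; origin at the centre of its underside; leave alone
- screwdriver: screwdriver lying on the bench along its own x, loose; leave alone
Mind the look-alikes: they are no part of the job. Several things have the shape of the drive; the one meant has the colours described above. Leave any orange look-alike of the pliers alone.

How it is judged:
On the way, in this order (a step that is already met when the one before it is completed fails the run):
1. the blue door is shut on its catch (value of joint door below 0.02 rad), for 0.3 s.
2. the ring, spread by the squeezed pliers, is above the end of the spindle (horizontal distance between ring_centre and groove below 0.004 m and value of joint ring_left above 0.0032 m and contact force between the fingers and pliers above 5 N and z of ring_centre in the frame of groove above 0.018 m), for 0.05 s.
At the end, for the whole second after the job is handed in: Pliers squeezed in the gripper (over 5 N), upright within 0.12 rad, at rest; ring spread over 3.2 of 4 mm, within 4 mm of the spindle axis and from 2.8 mm below to 3 mm above the groove's middle, pressing on the drive under 12 N; door below 0.02 rad (horizontal distance between ring_centre and groove below 0.004 m and value of joint ring_left above 0.0032 m and contact force between the fingers and pliers above 5 N and z of ring_centre in the frame of groove between -0.0028 and 0.003 m and angle between pliers's own z axis and vertical below 0.12 rad and contact force between pliers and drive below 12 N and linear speed of pliers below 0.02 m/s and value of joint door below 0.02 rad); the arm keeps its last pose, push and grip.
It fails at once if the ring or pliers are forced onto the drive (over 40 N) (contact force between pliers and drive above 40 N).
It fails at once if the vial rack is shoved or knocked over (distance of vial_rack from where it was at the start of the episode above 0.03 m or angle between vial_rack's own z axis and vertical above 0.5 rad).
It fails at once if the oil bottle is shoved or knocked over (distance of oil_bottle from where it was at the start of the episode above 0.03 m or angle between oil_bottle's own z axis and vertical above 0.5 rad).
It fails at once if the screwdriver is shoved or knocked over (distance of screwdriver from where it was at the start of the episode above 0.03 m).
It also fails if it takes over 61 s, if anything falls off the work surface, if the arm or the gripper's body presses on something with over 40 N, if the wrist force passes 120 N, or if a joint passes its speed limit or range.

ROBOT

A 7-joint arm with a two-finger parallel gripper is mounted at the origin on the work surface. World frame = base frame: x ahead of the robot, y to its left, z up, the work surface at z = 0. Lengths are in m, angles in rad, forces in N, time in s.
With the tool pointing down it reaches from about 0.425 to 0.95 m from the base axis. Payload 4.7 kg.
Tool frame: the origin (TCP) lies midway between the tips of the shut fingers; the grasp point (between the pads) lies 19 mm behind it; x points along the fingers, y is the direction in which the jaws open and shut, and the axes are right-handed (so a half turn about x gives the same grasp; the last joint's range is limited). The gripper opens to 85 mm and grips with 20 to 120 N. Pads are 22 mm wide; open, the fingers measure 114 mm over their backs; the gripper's body (76 mm by 85 mm) begins 54 mm behind the grasp point. The pads swing forward as they close: fully open they stand 13 mm farther back than shut.
Start: joints at [1.298, 0.469, -0.049, 1.532, 0.024, 1.141, -0.082], TCP at [0.163, -0.655, 0.231] pointing down, gripper open.
Joint ranges: [-2.59, 2.59], [-0.33, 1.99], [-1.39, 1.29], [0.1, 2.45], [-1.04, 4.18], [0.21, 1.99], [-2.66, 2.66]. Speed limits (rad/s): [2.57, 2.57, 3.14, 3.14, 3.14, 3.14, 3.14].

INTERFACE

Orientations are given as [roll, pitch, yaw] about the fixed x, y, z axes, in that order (R = Rz(yaw) Ry(pitch) Rx(roll)).
In Python, from workcell import ctrl gives the robot as it stands. Calls block until the motion is done:
- ctrl.movep(position, orientation): joint-space move of the TCP to a pose.
- ctrl.move_l(position, frame=None, max_speed=0.15): straight line of the TCP; frame=None keeps the orientation; max_speed is the mean speed in m/s.
- ctrl.move_joints(angles): joint-space move.
- ctrl.gripper_to(opening): opening from 0.0 (shut) to 1.0 (fully open); the grip force is fixed at half the most; returns when the fingers have stopped.
- ctrl.dwell(seconds).
- ctrl.ik(position, orientation): joint angles nearest the present ones, or None.
- ctrl.observe(): the state.
- ctrl.camera(name): name is "side" or "top"; returns a dict with "pixels" (420x560x3 uint8, blue, green, red), "fov_y" (degrees; the focal length in pixels is half the picture's height over the tangent of half this angle, whatever the lens; pixels are square), "cx", "cy" (the principal point, pixels), "T" (4x4, takes a point from camera to world coordinates). Camera axes: x right, y down, z forward; pixel columns grow to the right and rows downward; lengths in m; the calibration is good to about 2 mm. A picture is of the moment at which its call begins. There is no depth.
A pose or a line that the arm cannot do raises ctrl.MotionError and nothing moves.
- ctrl.close_job(): hands the job in, once; it reports no verdict.
The state is a dict: "clock": time; "q": joint angles; "dq": joint speeds; "effort": joint torques, N m; "eef_pos": TCP position; "ee_rot": TCP orientation; "force": force on the tool from outside, world axes, zero at the start; "ft_torque": the same for the moment, N m; "finger_gap": opening from 0.0 (shut) to 1.0 (fully open).
Only numpy, scipy, OpenCV 4.12 (cv2) and the standard library are available. Lean on these libraries where they do the work, as an engineer would, in place of code of your own. Each camera call takes 0.05 s, during which the arm holds its last target. There are 200 camera calls.

## Working session

There is one attempt and no reset: what is moved stays moved. The work goes in short steps, each a Python script; the robot and the scene stay as the last script left them, time stands still between calls to the robot, and variables do not carry over. Pictures are saved under pics/ and viewed, about 8 in all and at most 12, crops included, and the job is handed in when it is done.

```bash
ls; mkdir -p pics; python3 - <<'E'
from workcell import ctrl
import cv2,numpy as np
for n in("top","side"):
    c=ctrl.camera(n); cv2.imwrite(f"pics/{n}0.png",c["pixels"]); print(n,c["fov_y"],c["cx"],c["cy"],np.round(c["T"],4).tolist())
o=ctrl.observe(); print({k:np.round(v,3).tolist() for k,v in o.items()})
E
```

```text
pics
top 51.93295334460356 284.26160936983064 209.69375891433526 [[0.0246, -0.9758, 0.2173, 0.2236], [-0.9997, -0.0248, 0.0019, -0.0773], [0.0035, -0.2173, -0.9761, 1.4919], [0.0, 0.0, 0.0, 1.0]]
side 44.61633335223806 271.1420124456706 206.21682939489995 [[-0.8446, -0.3422, 0.4118, -0.11], [-0.535, 0.5689, -0.6247, 0.8645], [-0.0205, -0.7479, -0.6635, 1.1097], [0.0, 0.0, 0.0, 1.0]]
{'clock': 0.1, 'q': [1.298, 0.469, -0.049, 1.534, 0.024, 1.141, -0.082], 'dq': [0.0, -0.001, -0.0, -0.003, 0.0, 0.001, -0.002], 'effort': [-0.0, -51.152, -0.047, -23.839, 0.011, 0.004, 0.0], 'eef_pos': [0.163, -0.655, 0.23], 'ee_rot': [-1.543, 1.569, 1.842], 'force': [-0.077, 0.285, 0.535], 'ft_torque': [-0.005, 0.063, -0.008], 'finger_gap': 0.999}
```

View pics/top0.png

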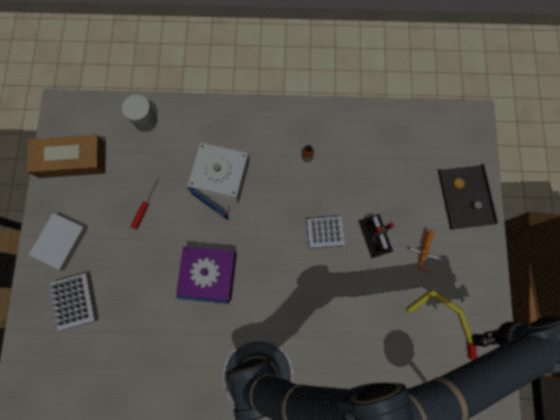

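View pics/side0.png

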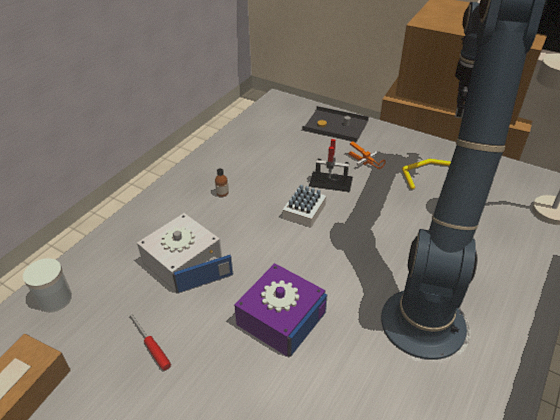

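Top view: the silver drive is at about (218,170) with its blue door open near (208,203), the pliers and stand are at (378,235), and the rack is at (325,231). The bottle is at (308,152), the screwdriver at (143,208), and the purple drive and orange pliers are look-alikes. Side view: the drive is at (180,250), the door at (203,272) and the pliers at (332,165). Next I'll zoom in.

```bash
cat > h.py <<'E'
import cv2,numpy as np
from workcell import ctrl
class Cam:
    def __init__(s,n):
        c=ctrl.camera(n); s.im=c["pixels"]; s.T=np.array(c["T"]); s.c=np.array([c["cx"],c["cy"]])
        s.f=s.im.shape[0]/2/np.tan(np.radians(c["fov_y"])/2)
    def ray(s,p):
        d=np.r_[(np.array(p,float)-s.c)/s.f,1]; return s.T[:3,3],s.T[:3,:3]@(d/np.linalg.norm(d))
    def plane(s,p,z):
        o,d=s.ray(p); return o+d*(z-o[2])/d[2]
    def proj(s,P):
        q=s.T[:3,:3].T@(np.array(P)-s.T[:3,3]); return q[:2]/q[2]*s.f+s.c
def tri(c1,p1,c2,p2):
    o1,d1=c1.ray(p1);o2,d2=c2.ray(p2)
    t=np.linalg.lstsq(np.c_[d1,-d2],o2-o1,rcond=None)[0]
    a=o1+d1*t[0];b=o2+d2*t[1]; return (a+b)/2,np.linalg.norm(a-b)
def crop(c,x,y,w,h,W,H):
    return cv2.resize(c.im[y:y+h,x:x+w],(W,H),interpolation=cv2.INTER_CUBIC)
def down(yaw):
    # tool x down, tool y at heading yaw (rad)
    from scipy.spatial.transform import Rotation as R
    y=np.array([np.cos(yaw),np.sin(yaw),0]);x=np.array([0,0,-1.])
    return R.from_matrix(np.c_[x,y,np.cross(x,y)]).as_euler("xyz")
E
python3 - <<'E'
from h import *
t,s=Cam("top"),Cam("side")
a=np.vstack([np.hstack([crop(t,175,135,80,60*80//80+0,400,300)if 0 else crop(t,170,135,100,75,400,300)*1,crop(t,340,198,80,60,400,300)]),
 np.hstack([crop(s,130,205,120,90,400,300),crop(s,290,125,80,60*80//80,400,300)])])
a=np.clip(a.astype(float)*1.4,0,255).astype(np.uint8)
cv2.imwrite("pics/zoom.png",a)
E
```

```text
(no output)
```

View pics/zoom.png

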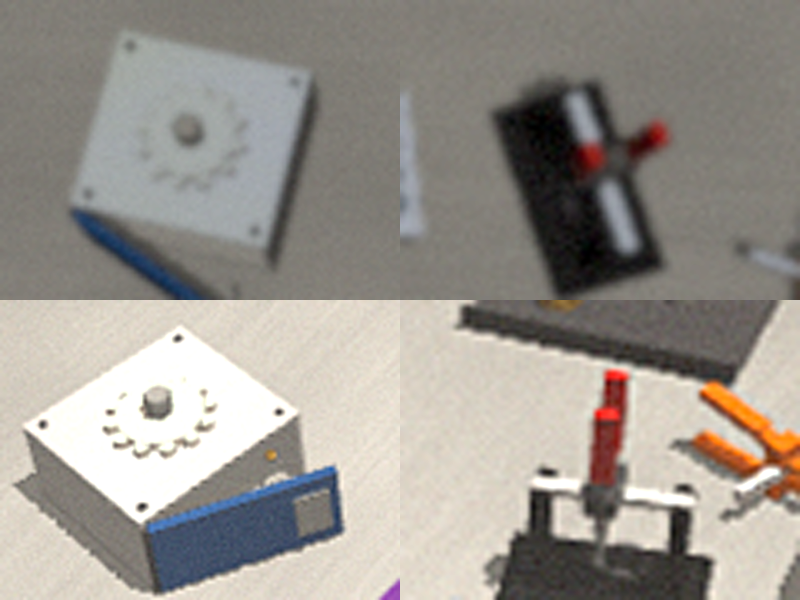

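```bash
python3 - <<'E'
from h import *
t,s=Cam("top"),Cam("side")
def z2t(x,y): return ((x+.5)/4-.5+170,(y+.5)/4-.5+135)
def z2s(x,y): k=400/120; return ((x+.5)/k-.5+130,(y-300+.5)/k-.5+205)
# drive
print("spindle",tri(t,z2t(189,127),s,z2s(157,390)), t.plane(z2t(189,127),.116),s.plane(z2s(157,390),.116))
ct=[(120,32),(313,72),(268,250),(72,208)]; cs=[(24,430),(180,326),(300,411),(148,523)]
Pt=np.array([t.plane(z2t(*p),.085) for p in ct]);Ps=np.array([s.plane(z2s(*p),.085) for p in cs])
for P in(Pt,Ps):
    print(np.round(P[:,:2],4).tolist(),"mean",P.mean(0).round(4),"sides",np.round([np.linalg.norm(P[i]-P[i-1]) for i in range(4)],4),
     "dir",np.round([np.degrees(np.arctan2(*(P[i]-P[i-1])[1::-1])) for i in range(4)],1))
for c,n in((t,"top"),(s,"side")):
    hsv=cv2.cvtColor(c.im,cv2.COLOR_BGR2HSV)
    red=cv2.inRange(hsv,(0,150,60),(5,255,255))|cv2.inRange(hsv,(174,150,60),(180,255,255))
    blue=cv2.inRange(hsv,(100,120,40),(120,255,255))
    x0,y0,x1,y1=(340,198,420,258) if n=="top" else (290,125,370,185)
    def comps(m,off,name):
        k,l,st,ce=cv2.connectedComponentsWithStats(m)
        for i in range(1,k):
            if st[i,4]>5: 
                p=np.argwhere(l==i)[:,::-1]+off; r=cv2.minAreaRect(p.astype(np.float32)[:,None])
                print(n,name,st[i,4],(ce[i]+off).round(1),np.round(cv2.boxPoints(r),1).tolist())
    comps(red[y0:y1,x0:x1],(x0,y0),"red")
    g=c.im[y0:y1,x0:x1].min(2)
    w=cv2.inRange(g,120 if n=="top" else 150,255)
    if n=="top": comps(w,(x0,y0),"white")
    x0,y0,x1,y1=(180,180,245,235) if n=="top" else (130,205,250,295)
    comps(blue[y0:y1,x0:x1],(x0,y0),"blue")
    m=blue[y0:y1,x0:x1]; p=np.argwhere(m>0)[:,::-1]+(x0,y0)
E
```

```text
spindle (array([0.67354659, 0.1547207 , 0.11613464]), np.float64(0.0023825278420294255)) [0.67246665 0.15415409 0.116     ] [0.67496715 0.15485159 0.116     ]
[[0.7671, 0.224], [0.7349, 0.0556], [0.576, 0.0867], [0.6084, 0.2539]] mean [0.6716 0.1551 0.085 ] sides [0.1615 0.1715 0.1618 0.1704] dir [ -10.7 -100.8  168.9   79.1]
[[0.7645, 0.2282], [0.7353, 0.0586], [0.5784, 0.0892], [0.6069, 0.2531]] mean [0.6713 0.1573 0.085 ] sides [0.1595 0.1721 0.1599 0.1664] dir [ -9.  -99.8 169.   80.1]
top red 11 [390.8 224.7] [[389.0, 224.0], [391.3999938964844, 222.8000030517578], [392.79998779296875, 225.60000610351562], [390.3999938964844, 226.8000030517578]]
top red 15 [378.1 229.1] [[375.0, 228.0], [377.0, 226.0], [380.5, 229.5], [378.5, 231.5]]
top blue 124 [206.4 201.3] [[187.6999969482422, 189.6999969482422], [189.60000610351562, 187.1999969482422], [225.89999389648438, 213.8000030517578], [224.10000610351562, 216.3000030517578]]
side red 84 [331.4 149.1] [[327.20001220703125, 159.89999389648438], [330.20001220703125, 138.60000610351562], [335.1000061035156, 139.3000030517578], [332.1000061035156, 160.60000610351562]]
side blue 139 [201.6 264.6] [[174.3000030517578, 271.8999938964844], [229.5, 254.39999389648438], [230.3000030517578, 256.79998779296875], [175.10000610351562, 274.29998779296875]]
```

```bash
python3 - <<'E'
from h import *
t,s=Cam("top"),Cam("side")
def zt(x,y): return ((x-400+.5)/5-.5+340,(y+.5)/5-.5+198)
def zs(x,y): return ((x-400+.5)/5-.5+290,(y-300+.5)/5-.5+125)
A=t.plane(zt(575,95),.083),t.plane(zt(627,252),.083)   # far, near ends, top
B=s.plane(zs(533,480),.083),s.plane(zs(694,496),.083)
for P in(A,B):
    d=P[0]-P[1]; u=d/np.linalg.norm(d); print(P[0].round(4),P[1].round(4),"len",np.linalg.norm(d).round(4),"yaw",np.degrees(np.arctan2(u[1],u[0])).round(1),"origin",(P[1]+u*.060).round(4))
for c,p in((t,[zt(658,131),zt(592,157)]),(s,[zs(616,376),zs(607,411)])):
    a,b=c.plane(p[0],.162),c.plane(p[1],.162); d=b-a
    print("handles",a.round(4),b.round(4),np.linalg.norm(d).round(4),np.degrees(np.arctan2(d[1],d[0])).round(1),"mid",((a+b)/2).round(4))
D=np.radians(-10.5);R=np.array([[np.cos(D),-np.sin(D)],[np.sin(D),np.cos(D)]])
H=np.array([.672,.1555])+R@[-.08,.08]
for c,p in((t,(226.5,215)),(s,(231,254))):
    e=c.plane(p,.081)[:2]; l=R.T@(e-H); print("door free edge",e,"local",l,"angle",np.arctan2(-l[0],-l[1]))
for n,p in(("rack",(325,231)),("bottle",(308,153)),("scr",(143,208))): print(n,t.plane(p,.04).round(3))
for z in (.16,.3,.25): print(z,[ctrl.ik([x,y,z],down(w)) is not None for x,y,w in((.5,.12,D+1.57),(.60,-.28,0))])
E
```

```text
[ 0.5213 -0.3766  0.083 ] [ 0.4168 -0.4086  0.083 ] len 0.1093 yaw 17.0 origin [ 0.4742 -0.391   0.083 ]
[ 0.5209 -0.3744  0.083 ] [ 0.4209 -0.4133  0.083 ] len 0.1074 yaw 21.2 origin [ 0.4768 -0.3916  0.083 ]
handles [ 0.4829 -0.4115  0.162 ] [ 0.4652 -0.3696  0.162 ] 0.0454 112.8 mid [ 0.4741 -0.3906  0.162 ]
handles [ 0.4803 -0.4063  0.162 ] [ 0.4672 -0.3682  0.162 ] 0.0403 109.0 mid [ 0.4738 -0.3872  0.162 ]
door free edge [0.51465432 0.1179381 ] local [-0.0678658 -0.1456069] angle 0.4361528533166059
door free edge [0.51707952 0.12002913] local [-0.06586227 -0.14310892] angle 0.43132421355137857
rack [ 0.476 -0.215  0.04 ]
bottle [ 0.755 -0.154  0.04 ]
scr [0.54  0.413 0.04 ]
0.16 [True, True]
0.3 [True, True]
0.25 [True, True]<sys>:0: UserWarning: Gimbal lock detected. Setting third angle to zero since it is not possible to uniquely determine all angles.
```

```bash
python3 -W ignore - <<'E'
from h import *
D=np.radians(-10.5);R=np.array([[np.cos(D),-np.sin(D)],[np.sin(D),np.cos(D)]])
W=lambda x,y,z:np.r_[np.array([.672,.1555])+R@[x,y],z]
q0=np.array(ctrl.observe()["q"]); p=W(-.195,-.045,.16)
o=min((down(D+s*np.pi/2) for s in(1,-1)),key=lambda o:(lambda q:9 if q is None else abs(q[6]))(ctrl.ik(p,o)))
print(ctrl.ik(p,o))
ctrl.gripper_to(0.0)
ctrl.move_l([.163,-.655,.30])
ctrl.movep(W(-.195,-.045,.30),o); ctrl.move_l(W(-.195,-.045,.044),max_speed=.2)
f0=np.array(ctrl.observe()["force"])
ctrl.move_l(W(-.118,-.052,.044),max_speed=.08)
x=-.118
while x<-.096:
    x+=.002; ctrl.move_l(W(x,-.054,.044),max_speed=.03); ob=ctrl.observe(); f=R.T@(np.array(ob["force"])-f0)[:2]
    print(round(x,3),(R.T@(np.array(ob["eef_pos"])[:2]-[.672,.1555])).round(4),f.round(1))
    if f[0]<-13: break
c=Cam("top"); cv2.imwrite("pics/door1.png",np.hstack([crop(c,170,135,100,75,400,300),crop(Cam("side"),130,205,120,90,400,300)])); print(ctrl.observe()["clock"])
E
```

```text
[ 0.51361275  0.51445406 -1.16540481  1.98713721  0.56220448  1.01272644
  0.46634604]
-0.116 [-0.116  -0.0542] [1.1 0.2]
-0.114 [-0.1138 -0.054 ] [ 0.1 -0.2]
-0.112 [-0.1118 -0.054 ] [ 1.4 -0.1]
-0.11 [-0.1109 -0.0541] [-2.5 -0.5]
-0.108 [-0.1095 -0.0543] [-5.6 -1.6]
-0.106 [-0.107  -0.0545] [-4.3 -1.2]
-0.104 [-0.1035 -0.0542] [ 0.1 -0.1]
-0.102 [-0.1018 -0.0542] [-0.6 -0.5]
-0.1 [-0.1018 -0.0542] [-5.6 -2.8]
-0.098 [-0.1018 -0.0543] [-10.2  -2.9]
-0.096 [-0.1018 -0.0544] [-15.9  -5. ]
10.1917
```

View pics/door1.png

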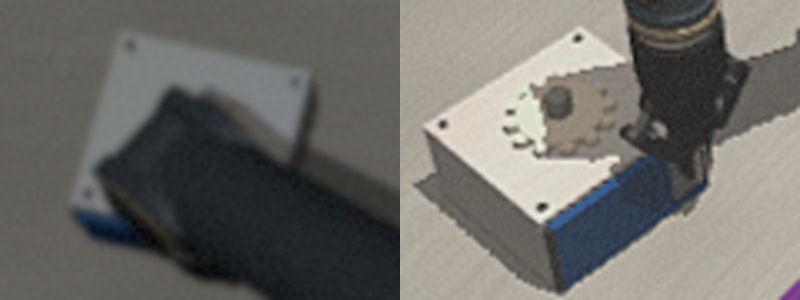

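The force trace shows the catch bump at about 5 N, then the snap, then the solid stop. The picture shows the blue panel flush with the front. The door is shut, so I'll go to the pliers.

```bash
python3 -W ignore - <<'E'
from h import *
D=np.radians(-10.5);R=np.array([[np.cos(D),-np.sin(D)],[np.sin(D),np.cos(D)]])
W=lambda x,y,z:np.r_[np.array([.672,.1555])+R@[x,y],z]
G=np.array([.4745,-.390]); S=np.array([.673,.1555])
ctrl.move_l(W(-.17,-.054,.06),max_speed=.2); ctrl.move_l(W(-.17,-.054,.3),max_speed=.3)
best=None
for k in(90,-90):
    q=ctrl.ik(np.r_[G,.112],down(np.radians(20+k))); print("grasp",k,None if q is None else np.round(q,2))
    for ps in(20,0,-20,-42,-60):
        u=np.array([np.cos(np.radians(ps)),np.sin(np.radians(ps))]); q2=ctrl.ik(np.r_[S+.017*u,.187],down(np.radians(ps+k)))
        print("  ",ps,None if q2 is None else np.round(q2,2))
E
```

```text
grasp 90 [ 1.31  0.73 -1.02  1.76  0.7   1.07  1.96]
   20 [ 0.33  0.81 -1.1   1.45  0.73  1.32  1.11]
   0 [ 0.31  0.77 -1.01  1.46  0.66  1.28  0.81]
   -20 [ 0.28  0.73 -0.93  1.46  0.6   1.25  0.51]
   -42 [ 0.25  0.69 -0.83  1.48  0.53  1.21  0.18]
   -60 [ 0.21  0.66 -0.76  1.49  0.47  1.18 -0.1 ]
grasp -90 [ 1.06  0.57 -0.61  1.77  0.4   0.92 -0.94]
   20 [-0.03  0.59 -0.4   1.48  0.24  1.12 -1.7 ]
   0 [-0.06  0.58 -0.34  1.48  0.2   1.12 -2.01]
   -20 [-0.91  0.8   1.11  1.54 -0.74  1.26 -1.61]
   -42 [-0.91  0.79  1.11  1.56 -0.73  1.26 -1.99]
   -60 [-0.91  0.79  1.11  1.57 -0.73  1.25 -2.3 ]
```

```bash
python3 -W ignore - <<'E'
from h import *
G=np.array([.4745,-.390]); S=np.array([.673,.1555])
o1=down(np.radians(110)); o2=down(np.radians(48))
ctrl.gripper_to(1.0)
ctrl.movep(np.r_[G,.26],o1); ctrl.move_l(np.r_[G,.112],max_speed=.15)
f0=np.array(ctrl.observe()["force"])
ctrl.gripper_to(0.0); ctrl.dwell(.2)
ob=ctrl.observe(); print("closed",ob["finger_gap"],(np.array(ob["force"])-f0).round(1),np.round(ob["eef_pos"],4),ob["clock"])
ctrl.move_l(np.r_[G,.135],max_speed=.06); ctrl.move_l(np.r_[G,.30],max_speed=.2)
ob=ctrl.observe(); print("lift",ob["finger_gap"],(np.array(ob["force"])-f0).round(1))
u=np.array([np.cos(np.radians(-42)),np.sin(np.radians(-42))])
ctrl.movep(np.r_[S+.017*u,.30],o2); ctrl.move_l(np.r_[S+.017*u,.225],max_speed=.12); ctrl.dwell(.3)
s,t=Cam("side"),Cam("top"); ob=ctrl.observe(); print(ob["finger_gap"],np.round(ob["eef_pos"],4),np.round(ob["force"],1),ob["clock"])
cv2.imwrite("pics/side_hover_raw.png",s.im);
z=ob["eef_pos"][2]-.087
print("pred ring px",s.proj(np.r_[S,z]),t.proj(np.r_[S,z]),"spindle",s.proj(np.r_[S,.116]))
a=np.hstack([crop(s,145,195,80,80,500,500),crop(t,190,130,60,100,300,500)])
cv2.imwrite("pics/hover.png",np.clip(a*1.3,0,255).astype(np.uint8))
E
```

```text
closed 0.4828383294180699 [-1.1  0.8  6.9] [ 0.4756 -0.3906  0.1141] 16.1583
lift 0.48226113864113473 [ 0.3  0.1 -2.8]
0.4840736797378793 [0.6857 0.1442 0.2254] [ 0.5  0.6 -1.6] 20.9083
pred ring px [175.98612198 226.2461936 ] [215.46346547 164.06782683] spindle [177.14179155 232.04603817]
```

View pics/hover.png

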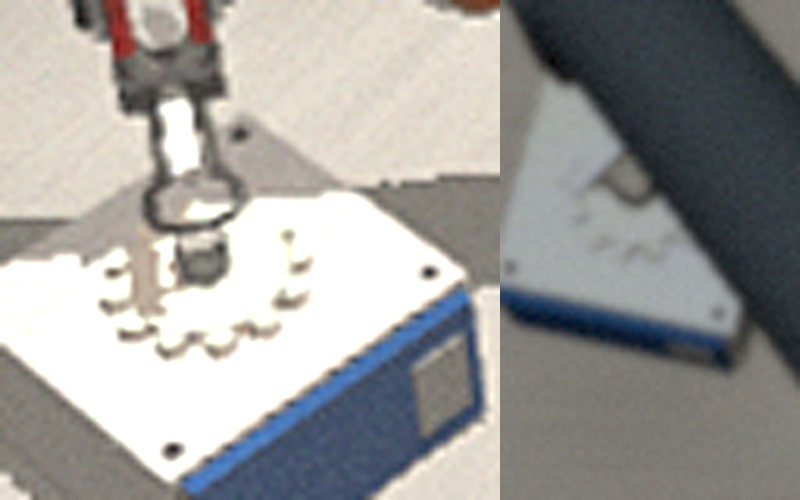

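The ring shows in the side view at about pixel (175.8,227.1), where I predicted it. It sits centred over the spindle at (177,232), and the gap reading matches fully squeezed handles. I'll lower it to just above the spindle end and compare more closely.

```bash
python3 -W ignore - <<'E'
from h import *
S=np.array([.673,.1555]);u=np.array([np.cos(np.radians(-42)),np.sin(np.radians(-42))])
ctrl.move_l(np.r_[S+.017*u,.2115],max_speed=.05); ctrl.dwell(.3)
s=Cam("side"); ob=ctrl.observe(); e=np.array(ob["eef_pos"]);print(e.round(4),np.round(ob["force"],1),np.round(ob["ee_rot"],3),ob["clock"])
im=crop(s,157,210,40,40,640,640)[:600].astype(float)*1.3
r=np.r_[e[:2]-.017*u,e[2]-.0891]
for P,col,rad in((r,(0,0,255),.015),(np.r_[S,.116],(0,255,0),.012)):
    a=np.linspace(0,2*np.pi,40)
    for q in [P]+[P+rad*np.array([np.cos(b),np.sin(b),0]) for b in a]:
        p=(s.proj(q)-(157,210)+.5)*16; cv2.circle(im,tuple(int(v) for v in p),2,col,-1)
cv2.imwrite("pics/close.png",np.clip(im,0,255).astype(np.uint8))
E
```

```text
[0.6857 0.1442 0.2117] [-0.1  0.4 -3.1] [1.076 1.57  0.343] 21.675
```

View pics/close.png

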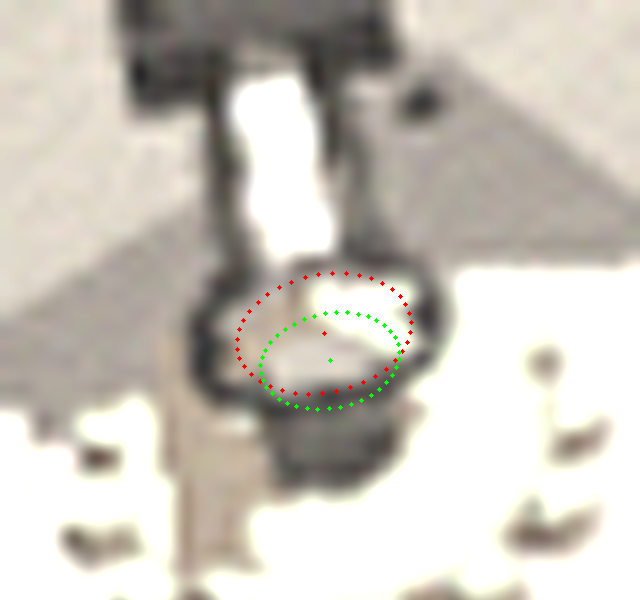

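```bash
python3 -W ignore - <<'E'
from h import *
S=np.array([.673,.1555])+[-.0009,-.0006];u=np.array([np.cos(np.radians(-42)),np.sin(np.radians(-42))])
P=S+.017*u
ctrl.move_l(np.r_[P,.2115],max_speed=.05); ctrl.dwell(.3)
ob=ctrl.observe();f0=np.array(ob["force"]);t0=np.array(ob["ft_torque"]);z=.2115;print(ob["clock"])
while z>.1876:
    z=max(z-.002,.1876); ctrl.move_l(np.r_[P,z],max_speed=.02); ob=ctrl.observe(); f=np.array(ob["force"])-f0
    print(round(z,4),np.round(ob["eef_pos"],4),f.round(1),(np.array(ob["ft_torque"])-t0).round(2),round(ob["finger_gap"],3))
    if np.linalg.norm(f)>6: break
ctrl.dwell(.3); s=Cam("side"); ob=ctrl.observe(); print(np.round(ob["eef_pos"],4),(np.array(ob["force"])-f0).round(1),ob["clock"])
cv2.imwrite("pics/down.png",np.clip(crop(s,152,200,50,50,600,600)*1.0,0,255).astype(np.uint8))
E
```

```text
22.225
0.2095 [0.6846 0.1435 0.2092] [-0.5 -0.8 -0.2] [ 0.06 -0.01  0.01] 0.484
0.2075 [0.6846 0.1434 0.2073] [-0.5 -0.3 -0.5] [ 0.07 -0.08 -0.08] 0.484
0.2055 [0.6846 0.1435 0.2053] [-0.9 -1.1  0.3] [ 0.05 -0.06 -0.05] 0.487
0.2035 [0.6846 0.1434 0.2033] [-0.3 -1.6  1.1] [ 0.05 -0.04  0.01] 0.485
0.2015 [0.6846 0.1435 0.2013] [-0.1 -0.5  0.4] [ 0.05 -0.02  0.03] 0.481
0.1995 [0.6847 0.1435 0.1993] [-0.3 -0.3  1.4] [ 0.05  0.   -0.03] 0.483
0.1975 [0.6846 0.1435 0.1973] [-0.2 -0.3 -0.3] [ 0.03 -0.03 -0.03] 0.483
0.1955 [0.6846 0.1435 0.1953] [-0.3 -0.3  0.7] [ 0.05 -0.03  0.02] 0.483
0.1935 [0.6846 0.1435 0.1933] [-0.9 -1.2  0.6] [ 0.06 -0.05 -0.05] 0.482
0.1915 [0.6847 0.1435 0.1913] [-0.4 -0.5 -0.2] [ 0.1   0.01 -0.  ] 0.486
0.1895 [0.6846 0.1435 0.1893] [-0.1 -1.5  0.2] [ 0.1  -0.03 -0.02] 0.481
0.1876 [0.6846 0.1434 0.1874] [-0.3 -1.   0.4] [ 0.08  0.   -0.05] 0.483
[0.6848 0.1435 0.1876] [ 0.2 -0.5  0.6] 25.575
```

View pics/down.png

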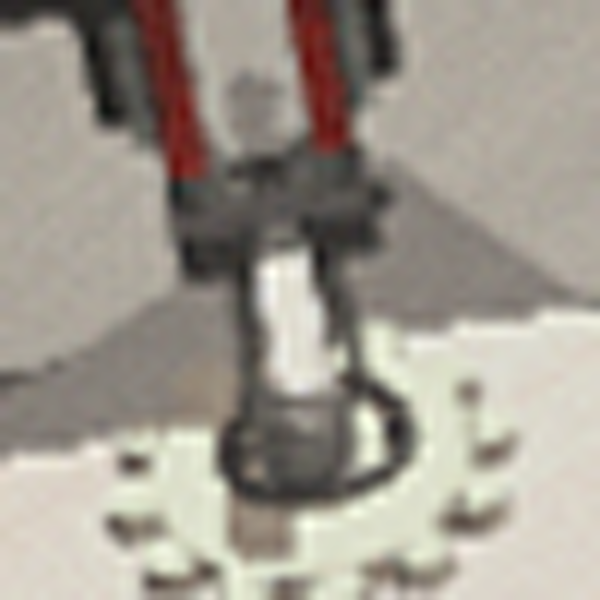

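The ring is round the spindle with no contact force. In the image it sits slightly right of the spindle: ring centre at about x=315 in the zoom, spindle at about 306. A gentle lateral probe will find the clearance on each side so I can centre it.

```bash
python3 -W ignore - <<'E'
from h import *
e=np.array([.6846,.1435]);z=.1876
u=np.array([np.cos(np.radians(-42)),np.sin(np.radians(-42))]);v=np.array([-u[1],u[0]])
def F():
    a=[]
    for _ in range(6): ctrl.dwell(.02); a.append(ctrl.observe()["force"])
    return np.mean(a,0)
f0=F()
for n,d in(("y",v),("x",u)):
    lim=[]
    for sg in(1,-1):
        k=0
        while k<4.8:
            k+=.6; ctrl.move_l(np.r_[e+sg*k*1e-3*d,z],max_speed=.03); f=(F()-f0)[:2]@d*-sg
            if f>2: break
        p=(np.array(ctrl.observe()["eef_pos"])[:2]-e)@d*1e3; lim.append(p); print(n,sg,round(k,1),p.round(2),f.round(1))
        ctrl.move_l(np.r_[e,z],max_speed=.05)
    e=e+d*1e-3*np.clip(np.mean(lim),-2,2)
    ctrl.move_l(np.r_[e,z],max_speed=.03)
    print("centre",e.round(4))
ctrl.dwell(.3); s=Cam("side"); ob=ctrl.observe(); print(np.round(ob["eef_pos"],4),(F()-f0).round(1),ob["finger_gap"],ob["clock"])
r=np.r_[e-.017*u,.0985]; print("pred ring zoom px",(s.proj(r)-(152,200)+.5)*12)
cv2.imwrite("pics/fin.png",crop(s,152,200,50,50,600,600))
E
```

```text
y 1 4.8 4.79 0.3
y -1 4.2 -3.63 3.0
centre [0.685  0.1439]
x 1 4.8 4.06 2.9
x -1 4.8 -4.79 -0.0
centre [0.6847 0.1442]
[0.6847 0.1442 0.1876] [ 0.  -0.2 -0. ] 0.4824295615512081 38.375
pred ring zoom px [321.22870407 445.57994167]
```

View pics/fin.png

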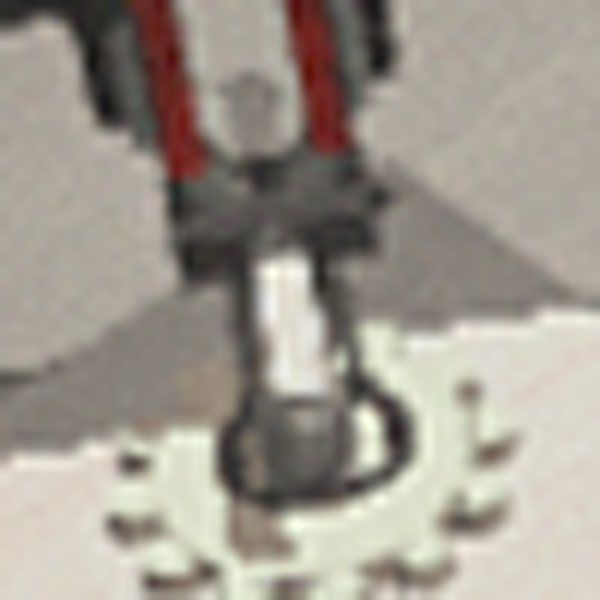

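The lateral travel was more than 8 mm on both axes. That only fits the ring sitting inside the 20 mm groove (9 and 10 mm expected), which confirms its height. The measured stops put the centre another +0.5 mm in y and -0.5 mm in x, so I'll apply that and hand in.

```bash
python3 -W ignore - <<'E'
from h import *
u=np.array([np.cos(np.radians(-42)),np.sin(np.radians(-42))]);v=np.array([-u[1],u[0]])
f0=np.array(ctrl.observe()["force"])
ctrl.move_l(np.r_[np.array([.6847,.1442])+.0005*v-.0005*u,.1874],max_speed=.02); ctrl.dwell(.5)
ob=ctrl.observe(); print(np.round(ob["eef_pos"],4),(np.array(ob["force"])-f0).round(1),ob["finger_gap"],np.abs(ob["dq"]).max(),ob["clock"])
s=Cam("side");t=Cam("top")
hsv=cv2.cvtColor(s.im,cv2.COLOR_BGR2HSV); print("blue door px",cv2.countNonZero(cv2.inRange(hsv,(100,120,40),(120,255,255))[205:295,130:250]))
ctrl.close_job()
E
```

```text
[0.6846 0.1449 0.1874] [-0.  -0.1  0. ] 0.4844875564955395 0.001565568709488533 39.225
blue door px 151
the job is handed in; nothing more can be done
```

The job is handed in at about 39 s of the 61 s allowed; it reports no verdict.

- **Door:** I pushed the blue door shut. The force showed the catch bump at about 5.6 N, then the snap, then the solid stop. The later pictures show the panel flush with the drive.
- **Pliers and ring:** The handles were squeezed to their stop, and the gripper opening stayed at 0.48 from grasp to hand-in. I lifted the pliers, held the ring over the spindle end, and lowered it. The largest force change on the way down was under 2 N.
- **Position checks:** A gentle sideways probe (about 3 N at most) found over 8 mm of free travel each way. That fits the ring being in the 20 mm groove, so it is at the right height. I moved the ring to the centre worked out from those stops, and the final force change was about 0 N with the arm at rest.

**What disagreed or stayed unchecked:**
- My first camera-based sideways correction of about 1 mm was in the wrong direction; the later close-up and the probe put it right.
- The probe reached a stop on only one side of each axis. The centre therefore relies on the given groove and ring sizes, and I expect it within about 1–1.5 mm.
- The opening of 0.48 is slightly below the roughly 0.52 I expected for 44 mm. I took this as gripper calibration, because the ring fitted over the spindle without contact.
- I did not measure how upright the pliers were; they looked upright in the last picture, taken before the final 0.7 mm adjustment.

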